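Hang the sample pot on the drip hanger by its bail

ROBOT

A 7-joint arm with a two-finger parallel gripper is mounted at the origin on the work surface. World frame = base frame: x ahead of the robot, y to its left, z up, the work surface at z = 0. Lengths are in m, angles in rad, forces in N, time in s.
With the tool pointing down it reaches from about 0.35 to 0.9 m from the base axis. Payload 8.1 kg.
Tool frame: the origin (TCP) lies midway between the tips of the shut fingers; the grasp point (between the pads) lies behind it (arm.tcp_to_grasp is the z of the grasp point in the tool frame, in m); z points along the fingers, y is the line along which they close (so a half turn about z gives the same grasp; the last joint's range is limited). The gripper opens to 92 mm and grips with 3 to 60 N. Pads are 19 mm wide; open, the fingers measure 130 mm over their backs; the gripper's body (75 mm by 190 mm) begins 47 mm behind the grasp point.
Start: joints at [-1.427, 0.434, 0.025, 1.573, -0.012, 1.134, -0.075], TCP at [0.153, 0.606, 0.227] pointing down, gripper open.
Joint ranges: [-2.62, 2.62], [-0.44, 2.09], [-1.27, 1.32], [0.08, 2.57], [-1.32, 4.46], [0.12, 2], [-2.74, 2.74]. Speed limits (rad/s): [2.22, 2.22, 3.01, 3.01, 3.14, 3.14, 3.14].

INTERFACE

Orientations are given as a rotation vector (axis times angle).
In Python, from cell import readout, vision, arm gives the robot as it stands.
- The arm moves only by the tool carry_out, never from a script. Its argument "increments" is one flat list of numbers, 6 for each row, row after row: the shift along the world's x, y, z in mm, then the turn, a rotation vector about the world's x, y, z in rad. In form: [tx, ty, tz, wx, wy, wz, tx, ty, tz, wx, wy, wz, ...]. A call has 1 to 20 rows; each row shifts and turns the commanded pose from where the row before left it; what a row does not reach is not made up. A row lasts 1/8 s, in which the tool goes at most 62.5 mm and 10.7 degrees, less where a joint would pass 70% of its speed; a pose out of reach is approached as far as the arm can. A call with a gripper value outside its range is refused whole. "grip" is the closure, from 0 (fully open) to 1 (shut), set as the call begins (left out, the last holds). The fingers move at their own pace and stop on an object; "newtons" is the grip in N (left out, the last holds). Time passes only in rows, so rows that do not move let the fingers close. It gives the time, the measured TCP pose, the force, the opening and the grip force at its end, in the units of the state.
- readout.observe(): the state, without advancing time (a new reading comes with each control period).
- vision.get_image(name): name is "scene" or "side" or "wrist"; returns the picture (384x512x3 uint8, red, green, blue); there is no depth.
- vision.calibration(name): a dict with "fov_y" (degrees; the focal length in pixels is half the picture's height over the tangent of half this angle, whatever the lens; pixels are square), "cx", "cy" (the principal point, pixels), "pose" (4x4, takes a point from camera to world coordinates). Camera axes: x right, y up, looking along -z (the intrinsics and any distortion apply to the point x, -y, -z); pixel columns grow to the right and rows downward; lengths in m; the calibration is good to about 2 mm. The wrist camera is an equidistant fisheye: a pixel r from the principal point sees the ray r / f radians off the axis. A picture is of the moment at which its call begins: read the wrist's pose just before it. calibration takes no time and is no camera call; for the wrist camera it gives the pose at the moment of the call.
- arm.sign_off(): hands the job in; it is judged then, once.
The state is a dict: "clock": time; "joints": joint angles; "dq": joint speeds; "joint_efforts": joint torques, N m; "position": TCP position; "ee_rot": TCP orientation; "force": force on the tool from outside, world axes, zero at the start; "ft_torque": the same for the moment, N m; "width": opening from 0.0 (shut) to 1.0 (fully open); "gripper_force": force on a finger pad.
Only numpy, scipy, OpenCV 4.12 (cv2) and the standard library are available. Lean on these libraries where they do the work, as an engineer would, in place of code of your own. Each camera call takes 0.05 s, during which the arm holds its last target. There are 200 camera calls.

TASK

The sample pot's wire bail is folded down: raise it upright while the pot stands on the bench, then lift the pot by the bail and hang it on the blue two-pronged drip hanger, the bail's wire lying across both prongs behind their upturned tips. Let go, so that the pot hangs there upright and no longer swinging, and leave the other things on the bench where they are.

Things in the scene. Friction and masses are not known exactly. Their poses are not given: they have to be found in the camera images.
- pot: Open stainless-steel sample pot, loose, about 0.45 kg, 90 mm in diameter (94 mm at the rim), 85 mm high, standing on the bench. Origin at the centre of its underside, z up; y runs through the two bail pivots, which lie 75 mm above the underside. At the start the bail is folded down towards the pot's -x side.
- bail: The pot's bail: a square U of 5 mm wire, 108 mm wide, an orange sleeve amid its straight top bar. It turns on the pot's pivots with 3 mm of play and stays, by friction, at any angle. Origin on the pivot axis at the pot's middle; y along that axis; z to the middle of the bar, 85 mm away (z up = upright; at the start 1.2 to 1.45 rad from upright). Pulling it away from the pivots tips the pot.
- bail_grip (a point): Centre of the orange grip sleeve of the bail: 13 mm in diameter, 36 mm long, its length along the bail's y axis; the sleeve spins easily on the wire, so the bail can turn while it is held. Bare straight wire runs on from either end of it out to 48 mm from this point. With the bail upright the pot's underside is about 160 mm below.
- hanger: Drip hanger, fixed: white tray (170 x 130 mm, rim 17 mm high) with two blue prongs of 8 mm round bar at y = +33 and -33 mm (58 mm free between). Origin on the bench under the bail's resting place, z up; the prongs point to -x. From posts at x = +80 mm (tops 229 mm high) they dip to a low point at x = 0, run on to x = -40 mm and turn up to tips at x = -50 mm, 236 mm high.
- seat (a point): On the hanger, midway between the prongs over their low point, 216.5 mm above the bench: where the centre of the orange sleeve is when the pot hangs properly. Axes as the hanger's; the bail's bar then lies along y, with the pot either way round.
- jar: Bystander: small clear jar with an orange cap, 40 mm in diameter, 55 mm high, standing between the pot and the hanger. Origin at the centre of its underside.
- beaker: Bystander: clear plastic beaker, 70 mm in diameter, 85 mm high. Origin at the centre of its underside.
- jug_a: Bystander: white bottle, 90 mm in diameter, 190 mm high. Origin at the centre of its underside.
- jug_b: Bystander: white bottle with a paper label, 90 mm in diameter, 190 mm high. Origin at the centre of its underside.
- rack: Bystander: clear tube rack, 90 x 200 mm, 117 mm high with its orange-capped tubes. Origin at the centre of its underside.
- dishes: Bystander: stack of three shallow dishes, 92 mm in diameter, 48 mm high. Origin at the centre of its underside.
- capbin: Bystander: open blue bin, 110 x 150 mm, 60 mm high. Origin at the centre of its underside.
There are look-alikes about, which are no part of the job. Leave any brown, purple or red look-alike of the pot alone.

How it is judged:
By the outcome, as a careful person would: the job done as asked, in the order asked, and still so for the second after the job is handed in, with the robot touching nothing.
It also fails if it takes over 67 s, if anything falls off the work surface, if the arm or the gripper's body presses on something with over 40 N, if the wrist force passes 120 N, or if a joint passes its speed limit or range.

## Working session

There is one attempt and no reset: what is moved stays moved. The work goes in short steps, Python scripts to look and compute and a tool call to move; the robot and the scene stay as the last step left them, time stands still between calls to the robot, and variables do not carry over. Pictures are saved under pics/ and viewed, at most 10 in all, crops included, and the job is handed in when it is done.

Besides the shell and the picture viewer there is one more tool, called after ">>>" as name(argument=value, ...) on one line, values as JSON. carry_out: Moves the arm, as the interface text tells. Its arguments: {"type":"object","properties":{"increments":{"type":"array","items":{"type":"number"}},"grip":{"type":"number"},"newtons":{"type":"number"}},"required":["increments"]}

```bash
mkdir -p pics; cat > h.py <<'E'
import numpy as np, cv2
from cell import readout, vision, arm
def ray(name,u,v,cal=None):
    c=cal or vision.calibration(name); f=192/np.tan(np.radians(c["fov_y"])/2)
    x,y=u-c["cx"],v-c["cy"]
    if name=="wrist":
        r=np.hypot(x,y); t=r/f; s=np.sin(t)/max(r,1e-9); d=np.array([x*s,-y*s,-np.cos(t)])
    else: d=np.array([x/f,-y/f,-1.])
    P=np.array(c["pose"]); d=P[:3,:3]@d
    return P[:3,3],d/np.linalg.norm(d)
def onz(name,u,v,z,cal=None):
    o,d=ray(name,u,v,cal); return (o+d*(z-o[2])/d[2]).round(4)
def two(a,b):
    A=[];B=[]
    for o,d in (a,b):
        M=np.eye(3)-np.outer(d,d);A.append(M);B.append(M@o)
    p=np.linalg.solve(sum(A),sum(B)); return p.round(4),[round(float(np.linalg.norm(M@p-b)),4) for M,b in zip(A,B)]
def proj(name,p,cal=None):
    c=cal or vision.calibration(name); f=192/np.tan(np.radians(c["fov_y"])/2)
    P=np.array(c["pose"]); q=P[:3,:3].T@(np.array(p)-P[:3,3])
    if name=="wrist":
        r=np.hypot(q[0],q[1]);t=np.arctan2(r,-q[2]);k=f*t/r;return np.array([c["cx"]+k*q[0],c["cy"]-k*q[1]]).round(1)
    return np.array([c["cx"]-f*q[0]/q[2],c["cy"]+f*q[1]/q[2]]).round(1)
def snap(name):
    im=cv2.cvtColor(vision.get_image(name),cv2.COLOR_RGB2BGR); return im
E
python3 - <<'E'
from h import *
a=snap("scene");b=snap("side");cv2.imwrite("pics/raw_scene.png",a);cv2.imwrite("pics/raw_side.png",b)
w=snap("wrist");cv2.imwrite("pics/raw_wrist.png",w)
cv2.imwrite("pics/1.png",cv2.resize(a,(800,600)));cv2.imwrite("pics/2.png",cv2.resize(b,(800,600)))
for n in("scene","side","wrist"):
    c=vision.calibration(n);print(n,c["fov_y"],c["cx"],c["cy"],np.array(c["pose"]).round(3).tolist(),[k for k in c])
print(arm.tcp_to_grasp,readout.observe())
E
```

```text
scene 43.49678736627204 247.70073901687698 192.7098202392338 [[-0.873, -0.268, 0.406, 1.166], [0.486, -0.521, 0.701, 1.134], [0.024, 0.81, 0.586, 1.084], [0.0, 0.0, 0.0, 1.0]] ['fov_y', 'cx', 'cy', 'pose']
side 46.94831071593262 259.29133385878293 193.0667053160618 [[0.927, 0.249, -0.282, 0.161], [-0.376, 0.609, -0.699, -0.939], [-0.002, 0.753, 0.658, 1.038], [0.0, 0.0, 0.0, 1.0]] ['fov_y', 'cx', 'cy', 'pose']
wrist 65.70646984690485 258.5249122269788 195.83231931575358 [[0.244, -0.934, -0.261, 0.083], [0.97, 0.235, 0.066, 0.624], [-0.001, -0.269, 0.963, 0.384], [0.0, 0.0, 0.0, 1.0]] ['fov_y', 'cx', 'cy', 'pose']
-0.0188 {'clock': 0.15, 'joints': array([-1.42656866,  0.4350521 ,  0.02499032,  1.57389362, -0.01158854,
        1.13404034, -0.07512381]), 'dq': array([ 0.00048242, -0.00164059, -0.00012115, -0.0030338 , -0.00020787,
        0.00198412, -0.00021661]), 'joint_efforts': array([ 1.68315699e-03, -6.68260717e+01,  9.85849947e-01, -3.14695966e+01,
       -6.05330989e-02,  3.93591402e-02,  1.30909257e-04]), 'position': array([0.15266611, 0.60564705, 0.22613005]), 'ee_rot': array([-3.86889129e-01, -3.11765459e+00,  1.96099995e-03]), 'force': array([ 0.18736934,  0.01677089, -0.04066601]), 'ft_torque': array([0.01042454, 0.06043628, 0.01128537]), 'gripper_force': 0.0, 'width': 0.9990096965394785}
```

View pics/1.png

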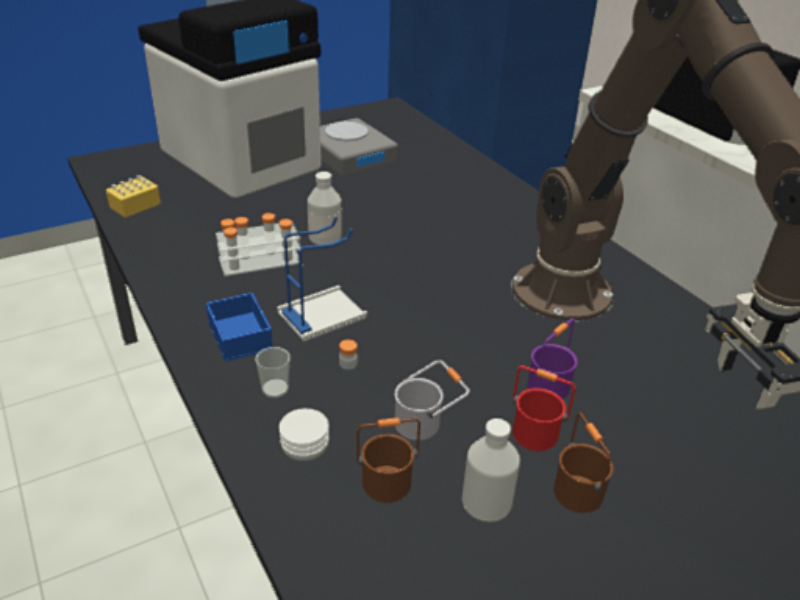

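View pics/2.png

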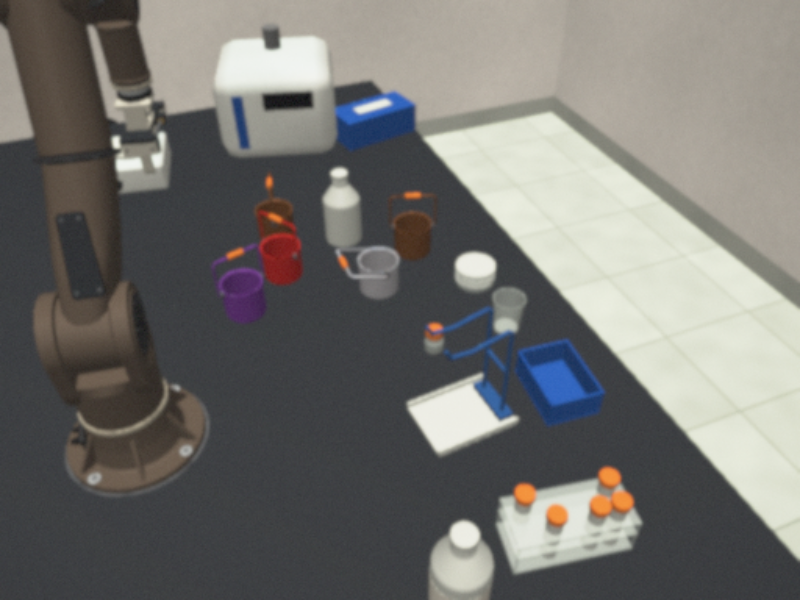

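The steel pot is at scene (418,408) / side (378,272), with its orange sleeve at (455,375) / (344,262) (800-px views). The look-alikes are brown (387,465) and (583,475), red (540,415) and purple (553,365). Only the grey steel one, with its bail folded down, fits. The hanger prongs are at scene (285–350,220–245) / side (425–515,310–355), and the jar is at scene (348,353).

```bash
python3 - <<'E'
from h import *
a=cv2.imread("pics/raw_scene.png");b=cv2.imread("pics/raw_side.png")
k=1.5625
def orange(im,u,v,r=16):
    hsv=cv2.cvtColor(im,cv2.COLOR_BGR2HSV);m=cv2.inRange(hsv,(4,140,150),(18,255,255))
    z=np.zeros_like(m);cv2.circle(z,(int(u),int(v)),r,255,-1);m&=z
    y,x=np.nonzero(m);c=np.cov(x,y);w,V=np.linalg.eigh(c);return x.mean(),y.mean(),len(x),V[:,1]
A=orange(a,455/k,375/k);B=orange(b,344/k,262/k);print(A,B)
print("sleeve",two(ray("scene",*A[:2]),ray("side",*B[:2])))
J=orange(a,348/k,347/k,10);J2=orange(b,434/k,328/k,9);print("jarcap",onz("scene",*J[:2],.05),J2[:3])
# rim centre by rough pixel
for n,u,v in(("scene",418/k,397/k),("side",378/k,259/k)):print("rim",n,onz(n,u,v,.085))
# enlarged crops side by side
c1=cv2.resize(a[215:295,240:310],None,fx=5.7,fy=5.7,interpolation=2)
c2=cv2.resize(b[145:200,205:265],(400,367),interpolation=2)
h=max(c1.shape[0],c2.shape[0]);o=np.zeros((h,800,3),np.uint8);o[:c1.shape[0],:c1.shape[1]]=c1[:,:400];o[:367,400:]=c2
cv2.imwrite("pics/3.png",o)
c1=cv2.resize(a[130:220,170:240],(400,514),interpolation=2)
c2=cv2.resize(b[190:295,255:335],(400,525),interpolation=2)
o=np.zeros((525,800,3),np.uint8);o[:514,:400]=c1;o[:,400:]=c2
cv2.imwrite("pics/4.png",o)
E
```

```text
(np.float64(290.14285714285717), np.float64(239.2), 35, array([0.69597329, 0.71806768])) (np.float64(219.39285714285714), np.float64(167.28571428571428), 28, array([0.53832065, 0.8427401 ]))
sleeve (array([0.486 , 0.2318, 0.1024]), [0.0009, 0.0009])
jarcap [ 0.6031 -0.0026  0.05  ] (np.float64(277.75), np.float64(210.19444444444446), 36)
rim scene [0.5729 0.2408 0.085 ]
rim side [0.5677 0.2325 0.085 ]
```

View pics/3.png

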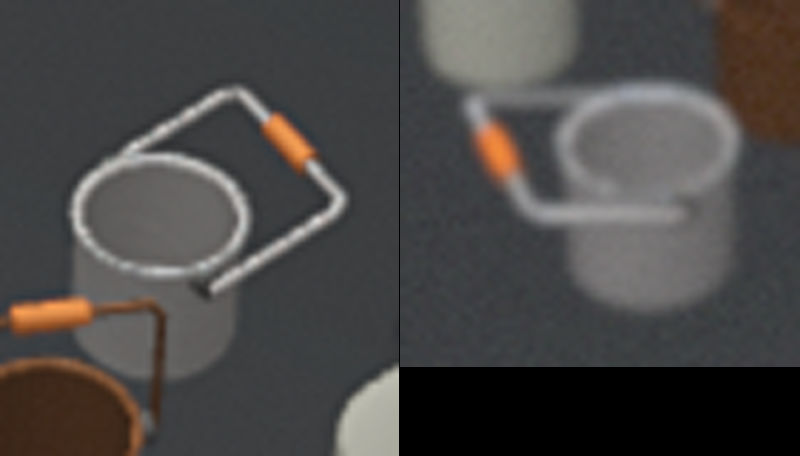

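View pics/4.png

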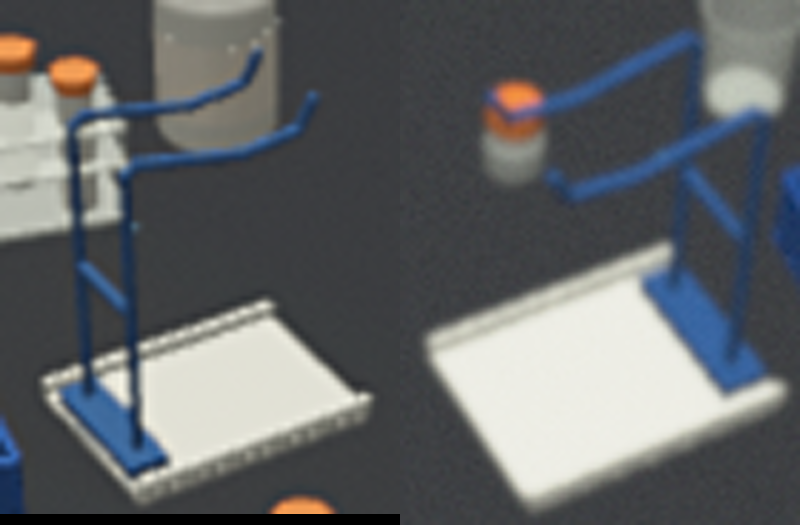

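The left crop shows the steel pot with its folded bail and orange sleeve; the rim centre is near crop (160,213) and the bail corners at (240,92) and (340,205). The second picture shows the prong tips at scene crop (257,52), (313,97) and side crop (492,97), (555,178), with the posts on the far side of the tray.

```bash
python3 - <<'E'
from h import *
S=lambda u,v,k,o:(u/k+o[0],v/k+o[1])
s3=lambda u,v:ray("scene",u/5.714+240,v/5.7+215)
d3=lambda u,v:ray("side",(u-400)/6.667+205,v/6.67+145)
s4=lambda u,v:ray("scene",u/5.714+170,v/5.711+130)
d4=lambda u,v:ray("side",(u-400)/5+255,v/5+190)
print("rim",two(s3(160,213),d3(650,140)))
print("c1",two(s3(240,92),d3(472,100)),two(s3(240,92),d3(535,215)))
print("c2",two(s3(340,205),d3(535,215)),two(s3(340,205),d3(472,100)))
T=[(257,52),(313,97)];t=[(492,97),(555,178)]
for p in T:
  for q in t:print("tip",p,q,two(s4(*p),d4(*q)))
T=[(75,118),(124,168)];t=[(692,37),(762,113)]
for p in T:
  for q in t:print("post",p,q,two(s4(*p),d4(*q)))
# tray outer corners at z .017
pl=lambda r,z:(r[0]+r[1]*(z-r[0][2])/r[1][2]).round(4)
for p in [(268,300),(370,398),(137,497),(43,380)]:print("tray s",pl(s4(*p),.017))
for p in [(670,243),(430,340),(530,505),(783,385)]:print("tray d",pl(d4(*p),.017))
E
```

```text
rim (array([0.5684, 0.2332, 0.0836]), [0.0016, 0.0016])
c1 (array([0.491 , 0.2222, 0.1345]), [0.0191, 0.0191]) (array([0.4868, 0.1815, 0.0966]), [0.0021, 0.0021])
c2 (array([0.4838, 0.244 , 0.0567]), [0.0235, 0.0235]) (array([0.4881, 0.2845, 0.0971]), [0.0006, 0.0006])
tip (257, 52) (492, 97) (array([ 0.5212, -0.1853,  0.2531]), [0.0156, 0.0156])
tip (257, 52) (555, 178) (array([ 0.5209, -0.2254,  0.2323]), [0.0013, 0.0013])
tip (313, 97) (492, 97) (array([ 0.515 , -0.1588,  0.2332]), [0.0009, 0.0009])
tip (313, 97) (555, 178) (array([ 0.5145, -0.1994,  0.2118]), [0.0187, 0.0187])
post (75, 118) (692, 37) (array([ 0.6455, -0.1727,  0.2445]), [0.0164, 0.0164])
post (75, 118) (762, 113) (array([ 0.6473, -0.2157,  0.2239]), [0.0009, 0.0009])
post (124, 168) (692, 37) (array([ 0.6426, -0.1483,  0.2243]), [0.0011, 0.0011])
post (124, 168) (762, 113) (array([ 0.6443, -0.1917,  0.2029]), [0.0171, 0.0171])
tray s [ 0.4989 -0.2583  0.017 ]
tray s [ 0.4893 -0.1278  0.017 ]
tray s [ 0.6648 -0.1032  0.017 ]
tray s [ 0.6695 -0.2427  0.017 ]
tray d [ 0.6614 -0.1148  0.017 ]
tray d [ 0.4918 -0.1313  0.017 ]
tray d [ 0.4981 -0.2638  0.017 ]
tray d [ 0.6713 -0.2418  0.017 ]
```

```bash
python3 - <<'E'
from h import *
k=1.5625
P=lambda n,u,v:ray(n,u/k,v/k)
for nm,a,b in(("jug near",(498,430),(339,175)),("jug far",(323,180),(464,535)),("red grip",(547,376),(277,219)),("purple grip",(561,328),(235,254)),("brown1 grip",(389,422),(412,196)),("brown2 grip",(594,432),(269,183)),("dishes",(304,422),(476,262)),("beaker top",(273,355),(509,298))):
    print(nm,*two(P("scene",*a),P("side",*b)))
E
```

```text
jug near [0.554  0.4574 0.1817] [0.0008, 0.0008]
jug far [ 0.422  -0.5047  0.1782] [0.0001, 0.0001]
red grip [0.3761 0.3688 0.158 ] [0.0022, 0.0022]
purple grip [0.2615 0.2702 0.1617] [0.0024, 0.0024]
brown1 grip [0.6938 0.3376 0.1595] [0.0003, 0.0003]
brown2 grip [0.3964 0.5218 0.1599] [0.0009, 0.0009]
dishes [0.785  0.1724 0.0558] [0.0013, 0.0013]
beaker top [ 0.7742 -0.0015  0.0883] [0.0004, 0.0004]
```

>>> carry_out(increments=[12,-13,0,0,0,-0.05,24,-26.6,0,0,0,-0.0955,24,-26.6,0,0,0,-0.0955,24,-26.6,0,0,0,-0.0955,24,-26.6,0,0,0,-0.0955,24,-26.6,0,0,0,-0.0955,24,-26.6,0,0,0,-0.0955,24,-26.6,0,0,0,-0.0955,24,-26.6,0,0,0,-0.0955,24,-26.6,0,0,0,-0.0955,24,-26.6,-9,0,0,-0.0955,24,-26.6,-9,0,0,-0.0955,24,-26.6,-9,0,0,-0.0955,24,-26.6,-9,0,0,-0.0955,10,-13.6,0,0,0,-0.045,0,0,0,0,0,0,0,0,0,0,0,0], grip=0.62, newtons=20)

```text
clock: 2.28
position: [0.486, 0.235, 0.191]
ee_rot: [-2.232, -2.21, -0.001]
force: [-0.1, 0.3, 0.7]
width: 0.378
gripper_force: 0.0
```

```bash
python3 - <<'E'
from h import *
s=readout.observe();cal=vision.calibration("wrist");w=snap("wrist");cv2.imwrite("pics/raw_w2.png",w)
print(s["clock"],s["position"],s["ee_rot"],s["width"],s["joints"].round(2))
hsv=cv2.cvtColor(w,cv2.COLOR_BGR2HSV);m=cv2.inRange(hsv,(4,140,120),(18,255,255))
n,l,st,ce=cv2.connectedComponentsWithStats(m)
for i in range(1,n):
    if st[i,4]>25:print(st[i],ce[i].round(1),onz("wrist",*ce[i],.0985,cal))
for p in((.487,.233,.0985),(.5684,.2332,.085)):print(proj("wrist",p,cal))
cv2.imwrite("pics/5.png",cv2.resize(w,(800,600)))
E
```

```text
2.275 [0.48601571 0.23497017 0.1909967 ] [-2.23202580e+00 -2.20971242e+00 -7.78828904e-04] 0.37784063396666695 [-0.89  0.34  0.45  1.86 -0.18  0.98 -0.37]
[ 80  16  38  48 521] [100.4  39.4] [0.343  0.388  0.0985]
[ 425   52   87   87 2064] [456.3  93. ] [0.6792 0.3393 0.0985]
[  0 166  19  24 151] [  8.6 176.4] [0.203  0.2634 0.0985]
[252 180   6  42 111] [253.4 197.7] [0.482  0.2361 0.0985]
[262 180   6  42 128] [265.7 200.6] [0.4928 0.2333 0.0985]
[259.1 201. ]
[345.  195.8]
```

View pics/5.png

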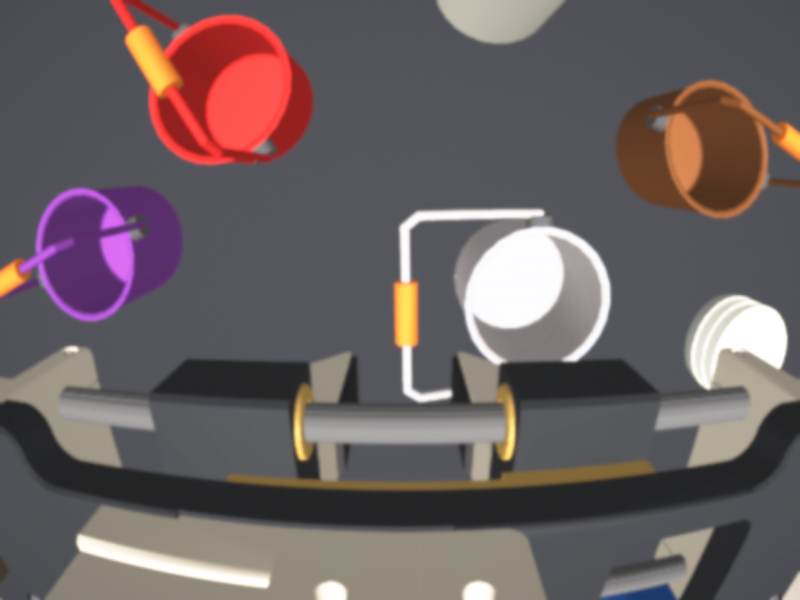

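The steel pot's bail is between the fingers' line of closing: sleeve at (406,314), rim centre about (538,296), and the bar nearly parallel to the image's vertical. The brown, red and purple pots stand well clear.

```bash
python3 - <<'E'
from h import *
k=1.5625
for nm,u,v,z in(("sleeve",406,314,.0985),("rim",538,296,.085),("cornerN",405,218,.0985),("cornerS",409,396,.0985),("rimL",467,293,.085),("rimR",609,293,.085),("rimTop",538,227,.085),("rimBot",536,365,.085)):
    print(nm,onz("wrist",u/k,v/k,z))
E
```

```text
sleeve [0.4876 0.2332 0.0985]
rim [0.5672 0.2396 0.085 ]
cornerN [0.4875 0.2869 0.0985]
cornerS [0.489  0.1819 0.0985]
rimL [0.5236 0.2417 0.085 ]
rimR [0.6148 0.2414 0.085 ]
rimTop [0.5651 0.2813 0.085 ]
rimBot [0.5695 0.1947 0.085 ]
```

>>> carry_out(increments=[1.5,-1,-8,0,0,0,0,0,-18,0,0,0,0,0,-20,0,0,0,0,0,-20,0,0,0,0,0,-20,0,0,0,0,0,-14,0,0,0,0,0,0,0,0,0])

```text
clock: 3.2
position: [0.4874, 0.2326, 0.0898]
ee_rot: [-2.234, -2.208, 0.003]
force: [-0.6, 0.0, 0.6]
width: 0.381
gripper_force: 0.0
```

>>> carry_out(increments=[0,0,0,0,0,0,0,0,0,0,0,0,0,0,0,0,0,0,0,0,0,0,0,0,0,0,0,0,0,0], grip=1.0, newtons=20)

```text
clock: 3.82
position: [0.4884, 0.2329, 0.0909]
ee_rot: [2.235, 2.208, 0.001]
force: [0.1, 0.8, 0.7]
width: 0.138
gripper_force: 20.0
```

>>> carry_out(increments=[3.2,0,7.9,0,0,0,4,0,7.5,0,0,0,4.8,0,7,0,0,0,5.4,0,6.6,0,0,0,0,0,0,0,0,0])

```text
clock: 4.45
position: [0.5058, 0.2328, 0.1204]
ee_rot: [-2.235, -2.207, -0.0]
force: [-4.8, 1.7, 3.8]
width: 0.131
gripper_force: 20.0
```

>>> carry_out(increments=[-1.5,0,2,0,0,0,0,0,0,0,0,0])

```text
clock: 4.7
position: [0.5042, 0.2327, 0.1217]
ee_rot: [2.235, 2.207, 0.001]
force: [-0.5, 1.2, -0.4]
width: 0.133
gripper_force: 20.0
```

>>> carry_out(increments=[6,0,5.9,0,0,0,6.6,0,5.4,0,0,0,7.1,0,4.6,0,0,0,0,0,0,0,0,0])

```text
clock: 5.2
position: [0.5251, 0.2326, 0.1382]
ee_rot: [2.235, 2.206, 0.002]
force: [-0.2, 1.2, 0.4]
width: 0.137
gripper_force: 20.0
```

```bash
python3 - <<'E'
from h import *
a=snap("scene");b=snap("side")
c1=cv2.resize(a[205:295,240:310],(400,514),interpolation=2);c2=cv2.resize(b[130:200,205:265],(400,467),interpolation=2)
o=np.zeros((514,800,3),np.uint8);o[:,:400]=c1;o[:467,400:]=c2;cv2.imwrite("pics/6.png",o)
E
```

```text
(no output)
```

View pics/6.png

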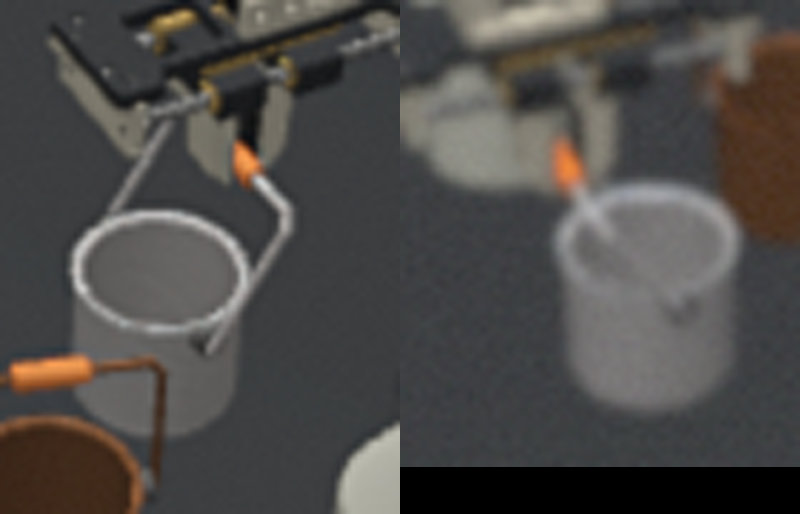

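The pot still stands where it was (rim at scene crop x 73–248), and the bail is half raised with its sleeve in the fingers.

>>> carry_out(increments=[7.6,0,4,0,0,0,7.9,0,3.1,0,0,0,8.1,0,2.4,0,0,0,0,0,0,0,0,0])

```text
clock: 5.8
position: [0.5486, 0.2328, 0.1476]
ee_rot: [2.235, 2.206, 0.002]
force: [-0.7, 1.8, 3.2]
width: 0.13
gripper_force: 20.0
```

>>> carry_out(increments=[8.4,0,1.5,0,0,0,8.5,0,0.7,0,0,0,2.5,0,0,0,0,0,0,0,0,0,0,0,0,0,0,0,0,0])

```text
clock: 6.42
position: [0.5678, 0.2331, 0.15]
ee_rot: [2.235, 2.207, 0.003]
force: [0.1, 2.6, 5.9]
width: 0.13
gripper_force: 20.0
```

>>> carry_out(increments=[0,0,2,0,0,0,0,0,3,0,0,0,0,0,3,0,0,0,0,0,4,0,0,0,0,0,6,0,0,0,0,0,6,0,0,0,0,0,4,0,0,0,0,0,2,0,0,0,0,0,0,0,0,0,0,0,0,0,0,0], newtons=35)

```text
clock: 7.68
position: [0.5666, 0.2326, 0.1791]
ee_rot: [-2.235, -2.207, 0.001]
force: [0.8, 0.5, -4.6]
width: 0.128
gripper_force: 35.0
```

```bash
python3 - <<'E'
from h import *
a=snap("scene");b=snap("side");print(readout.observe()["force"])
c1=cv2.resize(a[190:290,235:315],(400,500),interpolation=2);c2=cv2.resize(b[115:195,200:264],(400,500),interpolation=2)
cv2.imwrite("pics/7.png",np.hstack([c1,c2]))
E
```

```text
[ 0.22843108 -0.47843463 -5.08547113]
```

View pics/7.png

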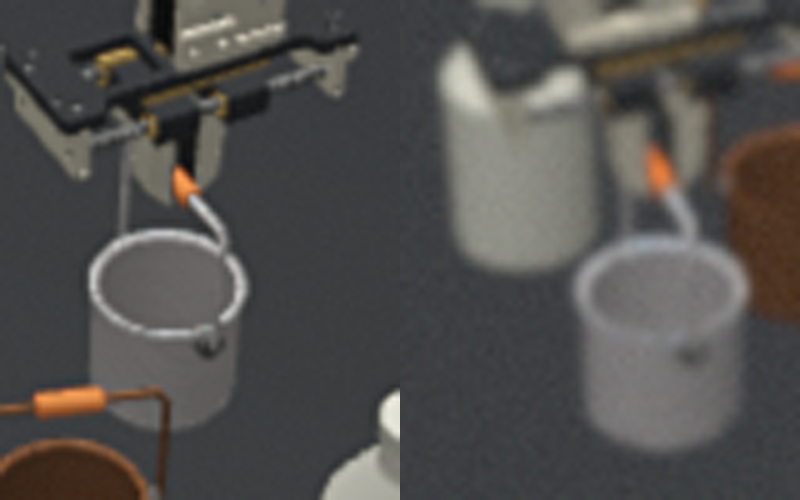

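The pot is lifted and hangs from the bail nearly plumb (rim at crop (165,285) / (662,290)), and the force shows its weight.

>>> carry_out(increments=[-0.5,-2,1,0,0,0.0023,-1,-4,2,0,0,0.0023,-1.5,-6,3,0,0,0.0023,-2,-8,4,0,0,0.0023,-2.6,-10,5,0,0,0.0023,-3.1,-12,5,0,0,0.0023,-3.3,-13,5,0,0,0.0023,-3.3,-13,5,0,0,0.0023,-3.3,-13,5,0,0,0.0023,-3.3,-13,5,0,0,0.0023,-3.3,-13,5,0,0,0.0023,-3.3,-13,5,0,0,0.0023,-3.3,-13,5,0,0,0.0023,-3.3,-13,4,0,0,0.0023,-3.3,-13,3,0,0,0.0023,-3.3,-13,2,0,0,0.0023,-3.3,-13,2,0,0,0.0023,-3.3,-13,1,0,0,0.0023,-3.3,-13,1,0,0,0.0023,-3.3,-13,0,0,0,0.0023])

```text
clock: 10.28
position: [0.5097, 0.0078, 0.2474]
ee_rot: [2.184, 2.258, 0.0]
force: [-0.2, -0.1, -5.6]
width: 0.127
gripper_force: 35.0
```

>>> carry_out(increments=[-3.3,-13,0,0,0,0.0023,-3.3,-13,0,0,0,0.0023,-3.3,-13,0,0,0,0.0023,-3.3,-13,0,0,0,0.0023,-3.3,-13,0,0,0,0.0023,-3.3,-13,0,0,0,0.0023,-3.3,-13,0,0,0,0.0023,-3.3,-13,0,0,0,0.0023,-3.3,-13,0,0,0,0.0023,-3.3,-13,0,0,0,0.0023,-3.3,-13,0,0,0,0.0023,-3,-12,0,0,0,0.0023,-2.8,-11,0,0,0,0.0023,-2.5,-10,0,0,0,0.0023,-2.3,-9,0,0,0,0.0023,-2,-8,0,0,0,0.0023,-1.5,-6,0,0,0,0.0023,-1,-4,0,0,0,0.0023,-0.5,-2,0,0,0,0.0023,0,-1,0,0,0,0.0023])

```text
clock: 12.78
position: [0.458, -0.1972, 0.2473]
ee_rot: [-2.131, -2.308, -0.0]
force: [0.1, 0.2, -4.5]
width: 0.127
gripper_force: 35.0
```

```bash
python3 - <<'E'
from h import *
s=readout.observe();print(s["clock"],s["position"],s["ee_rot"],s["force"])
cal=vision.calibration("wrist");w=snap("wrist");a=snap("scene");b=snap("side")
cv2.imwrite("pics/raw_w8.png",w);cv2.imwrite("pics/raw_b8.png",b);cv2.imwrite("pics/raw_a8.png",a)
c1=cv2.resize(a[95:215,165:265],(400,480),interpolation=2);c2=cv2.resize(b[170:290,235:335],(400,480),interpolation=2)
cv2.imwrite("pics/8.png",np.hstack([c1,c2]))
E
```

```text
12.775 [ 0.45804688 -0.19720779  0.24731121] [-2.13100518e+00 -2.30818952e+00 -1.33030509e-04] [ 0.08599096  0.20948821 -4.50634312]
```

View pics/8.png

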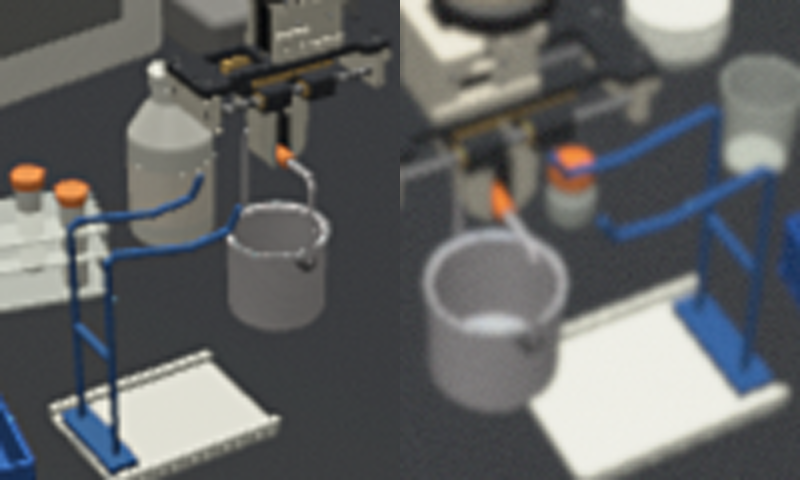

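The pot hangs level in front of the two tips (scene crop (200,180), (238,210)), rim below the prongs and the bar above the tips. Now I move it in along the prongs.

>>> carry_out(increments=[2,0.2,0,0,0,0,3,0.3,0,0,0,0,4,0.3,0,0,0,0,6,0.5,0,0,0,0,7,0.6,0,0,0,0,7,0.6,0,0,0,0,7,0.6,0,0,0,0,7,0.6,0,0,0,0,7,0.6,0,0,0,0,7,0.6,0,0,0,0,7,0.6,0,0,0,0,7,0.6,0,0,0,0,7,0.6,0,0,0,0,7,0.6,0,0,0,0,7,0.5,0,0,0,0,6,0.5,0,0,0,0,5,0.4,0,0,0,0,3,0.2,0,0,0,0,2,0.1,0,0,0,0,1,0,0,0,0,0])

```text
clock: 15.42
position: [0.567, -0.1883, 0.2473]
ee_rot: [-2.132, -2.308, -0.0]
force: [0.1, 0.4, -5.1]
width: 0.132
gripper_force: 35.0
```

>>> carry_out(increments=[0,0,0,0,0,0,0,0,0,0,0,0,0,0,-3,0,0,0,0,0,-5,0,0,0,0,0,-6,0,0,0,0,0,-6,0,0,0,0,0,-5,0,0,0,0,0,-4,0,0,0,0,0,-3,0,0,0,0,0,0,0,0,0,0,0,0,0,0,0])

```text
clock: 16.8
position: [0.5671, -0.1884, 0.2155]
ee_rot: [2.131, 2.308, 0.0]
force: [-0.0, -0.6, -5.4]
width: 0.131
gripper_force: 35.0
```

```bash
python3 - <<'E'
from h import *
s=readout.observe();print(s["clock"],s["position"],s["force"])
a=snap("scene");b=snap("side")
c1=cv2.resize(a[95:215,165:265],(400,480),interpolation=2);c2=cv2.resize(b[170:290,235:335],(400,480),interpolation=2)
cv2.imwrite("pics/9.png",np.hstack([c1,c2]))
E
```

```text
16.8 [ 0.56712964 -0.18842236  0.21552411] [-0.00567249 -0.62346776 -5.43581217]
```

View pics/9.png

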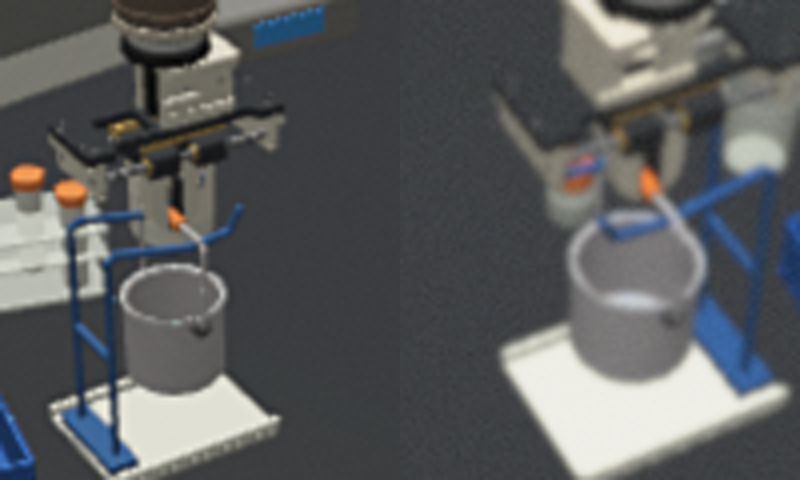

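The bar lies above both prongs near their low point, with the pot between them and the tray and no contact yet. Now I lower it the last few millimetres.

>>> carry_out(increments=[0,0,-3,0,0,0,0,0,-3,0,0,0,0,0,-2,0,0,0,0,0,-1,0,0,0,0,0,0,0,0,0])

```text
clock: 17.52
position: [0.5673, -0.1885, 0.2088]
ee_rot: [2.131, 2.307, 0.003]
force: [-6.8, 3.7, 19.3]
width: 0.128
gripper_force: 35.0
```

>>> carry_out(increments=[-1,0,1.5,0,0,0,-1.5,0,0.5,0,0,0,0,0,0,0,0,0,0,0,0,0,0,0])

```text
clock: 18.02
position: [0.5658, -0.1885, 0.2093]
ee_rot: [2.129, 2.306, 0.002]
force: [2.7, 1.0, 7.4]
width: 0.128
gripper_force: 35.0
```

>>> carry_out(increments=[0,0,0.7,0,0,0,0,0,0,0,0,0,0,0,0,0,0,0], newtons=5)

```text
clock: 18.4
position: [0.5652, -0.1885, 0.2093]
ee_rot: [2.131, 2.307, 0.001]
force: [5.9, -0.7, 3.0]
width: 0.136
gripper_force: 5.0
```

>>> carry_out(increments=[0,0,0,0,0,0,0,0,0,0,0,0,0,0,0,0,0,0,0,0,0,0,0,0,0,0,0,0,0,0,0,0,0,0,0,0], grip=0.45)

```text
clock: 19.15
position: [0.5645, -0.1883, 0.209]
ee_rot: [-2.131, -2.308, -0.0]
force: [-0.1, 0.4, 0.6]
width: 0.552
gripper_force: 0.0
```

>>> carry_out(increments=[0,0,3,0,0,0,0,0,6,0,0,0,0,0,10,0,0,0,0,0,12,0,0,0,0,0,15,0,0,0,0,0,20,0,0,0,0,0,20,0,0,0,0,0,20,0,0,0,0,0,20,0,0,0,0,0,10,0,0,0,0,0,0,0,0,0,0,0,0,0,0,0,0,0,0,0,0,0,0,0,0,0,0,0,0,0,0,0,0,0])

```text
clock: 21.02
position: [0.5645, -0.1883, 0.3448]
ee_rot: [-2.131, -2.308, 0.0]
force: [0.9, -0.1, -0.3]
width: 0.549
gripper_force: 0.0
```

```bash
python3 - <<'E'
from h import *
s=readout.observe();print(s["clock"],s["position"],s["force"])
a=snap("scene");b=snap("side");a2=a
for _ in range(8):a2=snap("scene")
print("swing diff",np.abs(cv2.absdiff(a,a2)[120:200,180:240]).mean(),np.abs(cv2.absdiff(a,a2)[250:380,20:80]).mean())
c1=cv2.resize(a2[95:215,165:265],(400,480),interpolation=2);c2=cv2.resize(b[170:290,235:335],(400,480),interpolation=2)
cv2.imwrite("pics/10.png",np.hstack([c1,c2]))
E
```

```text
21.025 [ 0.5644674  -0.18832265  0.34483067] [ 0.90982473 -0.14476699 -0.30964457]
swing diff 0.6608333333333334 0.2891880341880342
```

View pics/10.png

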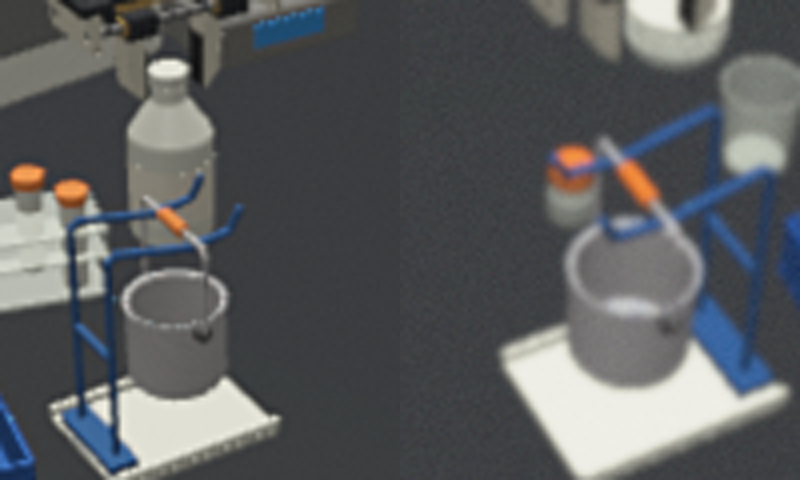

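The bar lies across both prongs behind the tips (sleeve at crop (172,220) / (637,185)), and the pot hangs upright and free of the gripper. I let it settle and check that it has stopped swinging.

>>> carry_out(increments=[0,0,0,0,0,0,0,0,0,0,0,0,0,0,0,0,0,0,0,0,0,0,0,0,0,0,0,0,0,0,0,0,0,0,0,0,0,0,0,0,0,0,0,0,0,0,0,0,0,0,0,0,0,0,0,0,0,0,0,0,0,0,0,0,0,0,0,0,0,0,0,0,0,0,0,0,0,0,0,0,0,0,0,0,0,0,0,0,0,0,0,0,0,0,0,0,0,0,0,0,0,0,0,0,0,0,0,0,0,0,0,0,0,0,0,0,0,0,0,0])

```text
clock: 24.02
position: [0.5645, -0.1883, 0.345]
ee_rot: [2.131, 2.308, -0.0]
force: [-0.4, -0.6, -0.7]
width: 0.548
gripper_force: 0.0
```

>>> carry_out(increments=[0,0,0,0,0,0,0,0,0,0,0,0,0,0,0,0,0,0,0,0,0,0,0,0,0,0,0,0,0,0,0,0,0,0,0,0,0,0,0,0,0,0,0,0,0,0,0,0,0,0,0,0,0,0,0,0,0,0,0,0,0,0,0,0,0,0,0,0,0,0,0,0,0,0,0,0,0,0,0,0,0,0,0,0,0,0,0,0,0,0,0,0,0,0,0,0,0,0,0,0,0,0,0,0,0,0,0,0,0,0,0,0,0,0,0,0,0,0,0,0])

```text
clock: 26.52
position: [0.5645, -0.1883, 0.345]
ee_rot: [2.131, 2.308, 0.0]
force: [-0.2, 0.4, -1.2]
width: 0.557
gripper_force: 0.0
```

```bash
python3 - <<'E'
from h import *
f=[snap("scene") for _ in range(14)]
roi=lambda i:i[158:196,190:226]
g=[cv2.cvtColor(roi(i),cv2.COLOR_BGR2GRAY).astype(np.float32) for i in f]
print([round(float(np.abs(x-g[0]).mean()),2) for x in g],[np.round(cv2.phaseCorrelate(g[0],x)[0],2).tolist() for x in g[1:]])
print(round(float(cv2.absdiff(f[0],f[7])[300:380,0:100].mean()),2))
E
```

```text
[0.0, 0.65, 0.61, 0.62, 0.6, 0.62, 0.64, 0.61, 0.62, 0.61, 0.64, 0.62, 0.62, 0.61] [[-0.0, 0.0], [-0.04, 0.02], [-0.02, 0.0], [-0.01, 0.01], [-0.02, 0.03], [-0.02, 0.02], [-0.01, 0.02], [-0.02, -0.0], [-0.02, 0.01], [-0.01, 0.02], [-0.02, 0.0], [-0.02, 0.01], [-0.01, 0.01]]
0.28
```

No motion is left beyond image noise.

```bash
python3 -c "
from cell import arm
print(arm.sign_off())"
```

```text
the job is handed in; nothing more can be done
None
```

The steel pot hangs upright and still by its bail across both blue prongs, behind their upturned tips; the gripper has let go and is clear, nothing else was knowingly touched, and the job was handed in at about 27 s.

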